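# Draw the rear insert pan forward in the cold rail with the pan hook

## Robot

A 7-joint arm with a two-finger parallel gripper is mounted at the origin on the work surface. World frame = base frame: x ahead of the robot, y to its left, z up, the work surface at z = 0. Lengths are in m, angles in rad, forces in N, time in s.
With the tool pointing down it reaches from about 0.425 to 0.925 m from the base axis. Payload 6.8 kg.
Tool frame: the origin (TCP) lies midway between the tips of the shut fingers; the grasp point (between the pads) lies 19 mm behind it; x points along the fingers, y is the direction in which the jaws open and shut, and the axes are right-handed (so a half turn about x gives the same grasp; the last joint's range is limited). The gripper opens to 85 mm and grips with 20 to 120 N. Pads are 22 mm wide; open, the fingers measure 114 mm over their backs; the gripper's body (76 mm by 85 mm) begins 54 mm behind the grasp point. The pads swing forward as they close: fully open they stand 13 mm farther back than shut.
Start: joints at [1.044, 0.477, 0.022, 1.555, -0.011, 1.109, -0.083], TCP at [0.275, -0.617, 0.231] pointing down, gripper open.
Joint ranges: [-2.96, 2.96], [-0.34, 2.1], [-1.41, 1.46], [0.24, 2.44], [-1.37, 4.51], [0.17, 1.92], [-2.96, 2.96]. Speed limits (rad/s): [2.39, 2.39, 3.14, 3.14, 3.14, 3.14, 3.14].

## Interface

Orientations are given as a rotation vector (axis times angle).
In Python, from bench import r, viewer, nets gives the robot as it stands.
- The arm moves only by the shell command python3 -m pendant 'ROWS' [FORCE]. ROWS is JSON, one flat list of numbers, 5 for each row, row after row: the finger opening in mm, from 0 to 85.4, then the shift along the tool's x, y, z in mm, then the turn about the tool's x in rad. A call has 1 to 20 rows; each row shifts and turns the commanded pose from where the row before left it, along the tool's axes as they then stand; what a row does not reach is not made up. A row lasts 1/8 s, in which the tool goes at most 62.5 mm and 10.7 degrees, less where a joint would pass 70% of its speed; a pose out of reach is approached as far as the arm can. A call with a gripper value outside its range is refused whole. The fingers move at their own pace and stop on an object; FORCE is the grip in N (left out, the last holds). Time passes only in rows, so rows that do not move let the fingers close. It gives the time, the measured TCP pose, the force and the opening at its end, in the units of the state.
- r.get_obs(): the state, without advancing time (a new reading comes with each control period).
- viewer.grab_frame(name): name is "side" or "top" or "wrist"; returns (picture, depth): 420x560x3 uint8, red, green, blue; 420x560 float32, m along the optical axis (not along the pixel's ray), 0 where there is no reading.
- viewer.calibration(name): a dict with "mtx" (3x3 intrinsics, pixels), "distortion" ([k1, k2, p1, p2, k3] as OpenCV has them; the pictures are not rectified), "world_to_cam" (4x4, takes a point from world to camera coordinates). Camera axes: x right, y up, looking along -z (the intrinsics and any distortion apply to the point x, -y, -z); pixel columns grow to the right and rows downward; lengths in m; the calibration is good to about 2 mm. A picture is of the moment at which its call begins: read the wrist's pose just before it. calibration takes no time and is no camera call; for the wrist camera it gives the pose at the moment of the call.
- r.hand_in(): hands the job in, once; it reports no verdict.
Trained networks look in the newest picture that a camera, given by its name, has taken for a name from the list of things; names that differ only in an ending like _2 or _b are one class to them, and where a whole thing is asked for, a point or a joint stands for the part that bears it (a point fixed in the world has none). Each returns a list of dicts, best first, with "score" (0 to 1); they miss things now and then, are a little off and sometimes report something else, mostly with a low value. They report only what shows in the picture. A call takes as long as a camera call. They do not tell look-alikes from the thing itself.
- nets.look_for(name, camera): "location" ([x, y, z] in m, in world coordinates, good to about 4 mm: the middle of the surface that is visible of it).
- nets.silhouettes(name, camera): "mask" (420x560 bool, what is visible of it).
The state is a dict: "clock": time; "joints": joint angles; "qvel": joint speeds; "tau": joint torques, N m; "tcp_pos": TCP position; "orientation": TCP orientation; "contact_force": force on the tool from outside, world axes, zero at the start; "moment": the same for the moment, N m; "grip_width": finger opening in m.
Only numpy, scipy, OpenCV 4.12 (cv2) and the standard library are available. Lean on these libraries where they do the work, as an engineer would, in place of code of your own. Each camera call takes 0.05 s, during which the arm holds its last target. There are 200 camera calls.

## Task

Take the pan hook from its rest, reach its leg down inside the open insert pan at the back of the cold rail, behind that pan's near wall, and draw the pan forward, creeping up slowly at the end, until it rests snug against the covered pan in front, without a bump or hard pulling. Touch the pans with the hook only, leave the open pan touching the covered one, put the hook back on its rest as it lay, and leave the sauce bottles where they are.

Things in the scene. Friction and masses are not known exactly. Their poses are not given: they have to be found in the camera images.
- cold_rail: Fixed steel countertop cold rail, 370 (x) x 404 (y) mm, deck top at z = 105. Origin: centre of its underside; x points away from the worker, along its two wells, each 310 mm long and 156 wide. The right well, centred on y = -90, holds the two loose pans; the left one (y = 90) holds fixed covered pans, handles up to z = 127.
- shelf_edge (a point): Middle of the near edge of the tubular overshelf over the back of the cold rail: (41, 0, 291) mm in the cold rail's frame, at its underside; three tubes across, from here to x = 169, on end posts 200 mm either side. It stops a gripper from taking the open pan from above.
- rear_pan: The open steel insert pan to draw forward: 0.4 to 0.75 kg, hung by its flange in the right well, loose, 4 mm play each side; slides along x at 1 to 5 N. Flange 107 (x) x 174 (y) mm, 6 thick; body below 86 x 148, 65 high, walls 3. Origin: centre of its underside, 46 mm above the table; axes as the cold rail's. Starts 29 to 105 mm clear of the covered pan.
- rear_pan_wall (a point): Middle of the top edge of the open pan's near wall, on the inner face: (-40, 0, 65) mm in its frame. Lidded cups stand in the pan's far half from 33 mm beyond this point on, up to 28 mm below the rim, so 33 mm behind the wall are clear, all the way down to the floor 62 mm below the rim.
- end_plate: Steel adapter plate, 16 x 174 x 4 mm, screwed to the deck at the near end of the right well, with the covered pan that stands behind it (size as the open pan, full and heavy, flat cover, strap handle up to 127 mm above the table). Origin: centre of the plate's underside, x as the cold rail's. Only the plate is measured, not the covered pan.
- near_limit (a point): On the end plate's frame: the nearest place where the far edge of the covered pan's flange can be, at flange height (111 mm above the table, middle of the well). It stands from 0 to 45 mm beyond this point (along x); just where is not measured and has to be seen or felt. It does not give way to a gentle pull.
- pan_hook: The pan hook, 0.2 kg: black handle 115 long x 22 wide x 26 mm high, an 8 mm steel rod straight ahead from it, its end bent square down into a leg. Origin: the grip point on the handle's middle line, near the balance point; x along the rod, z up. Handle from x = -85 to 30, leg at x = 120 down to z = -90. Lies on its rest, leg down.
- hook_grip (a point): The grip point of the hook (its origin), 105 mm above the table when on the rest.
- hook_tip (a point): Lower end of the hook's leg: (120, 0, -90) mm in the hook's frame, on the leg's middle line.
- hook_rest: Fixed steel rest of the hook: base plate 185 x 70 mm, two uprights 12 x 50 mm with shallow V saddles, at x = -70 (for the handle, floor at z = 92, 30 mm wide) and x = 85 (for the rod, floor at z = 101, 18 wide), lips 16 mm high. Between them the handle is free on both sides. Origin: at table level, straight below the hook's grip point; x as the hook's.
- rest_seat (a point): Where the hook's grip point lies when the hook is on its rest: 105 mm above the rest's origin; axes as the rest's.
- bottle_a: Squeeze bottle with a wide white cap, 53 mm diameter x 188 mm, standing right of the cold rail, towards the back. Origin: centre of underside.
- bottle_b: Squeeze bottle, same size, standing near bottle_a.
- bottle_c: Squeeze bottle, same size, standing left of the cold rail.
- bottle_d: Squeeze bottle, same size, standing left of the cold rail, farther back.
Not all that is in view belongs to the job. Of the things that look like the pan_hook, the larger one is meant.

How it is judged:
By the outcome, as a careful person would: the job done as asked, in the order asked, and still so for the second after the job is handed in, with the robot touching nothing.
It also fails if it takes over 58 s, if anything falls off the work surface, if the arm or the gripper's body presses on something with over 40 N, if the wrist force passes 120 N, or if a joint passes its speed limit or range.

## Working session

There is one attempt and no reset: what is moved stays moved. The work goes in short steps, Python scripts to look and compute and a shell command to move; the robot and the scene stay as the last step left them, time stands still between calls to the robot, and variables do not carry over. Pictures are saved under pics/ and viewed, about 8 in all and at most 12, crops included, and the job is handed in when it is done.

```bash
ls; mkdir -p pics; cat > h.py <<'E'
import numpy as np, cv2
from bench import r, viewer, nets
from scipy.spatial.transform import Rotation as R
def grab(n,save=None):
    p,d=viewer.grab_frame(n)
    if save: cv2.imwrite('pics/'+save,p[:,:,::-1])
    return p,d
def cloud(n,d,c=None):
    c=c or viewer.calibration(n); K=np.array(c['mtx']); D=np.array(c['distortion'],float)
    h,w=d.shape; u,v=np.meshgrid(np.arange(w),np.arange(h))
    q=cv2.undistortPoints(np.stack([u,v],-1).reshape(-1,1,2).astype(np.float64),K,D).reshape(h,w,2)
    P=np.stack([q[...,0]*d,-q[...,1]*d,-d,np.ones_like(d)],-1)
    W=P@np.linalg.inv(np.array(c['world_to_cam'])).T
    W=W[...,:3]; W[d<=0]=np.nan
    return W
E
python3 - <<'E'
from h import *
o=r.get_obs(); print({k:np.round(v,3).tolist() for k,v in o.items()})
p1,_=grab('side','s0.png');p2,_=grab('top','t0.png')
for cam in ['side','top']:
  for n in ['cold_rail','rear_pan','rear_pan_wall','end_plate','near_limit','pan_hook','hook_grip','hook_tip','hook_rest','bottle_a','shelf_edge']:
    print(cam,n,[(np.round(x['location'],3).tolist(),round(x['score'],2)) for x in nets.look_for(n,cam)])
print(r.get_obs()['clock'])
E
```

```text
pics
{'clock': 0.0, 'joints': [1.044, 0.478, 0.022, 1.556, -0.011, 1.109, -0.083], 'qvel': [-0.001, -0.001, 0.0, -0.001, 0.0, -0.001, 0.0], 'tau': [-0.001, -59.646, 1.608, -28.12, 0.013, 0.009, -0.0], 'tcp_pos': [0.274, -0.616, 0.23], 'orientation': [1.991, 0.425, -1.992], 'contact_force': [-0.082, -0.099, 0.131], 'moment': [-0.036, 0.016, -0.014], 'grip_width': 0.085}
side cold_rail [([0.508, 0.063, 0.107], 0.96)]
side rear_pan []
side rear_pan_wall [([0.449, -0.35, 0.004], 0.7)]
side end_plate [([0.49, -0.01, 0.111], 0.68)]
side near_limit [([0.487, -0.014, 0.113], 0.6), ([0.454, -0.351, 0.004], 0.24)]
side pan_hook [([0.213, -0.333, 0.019], 0.85), ([0.414, -0.35, 0.112], 0.6)]
side hook_grip [([0.216, -0.331, 0.015], 0.73), ([0.416, -0.351, 0.114], 0.67)]
side hook_tip [([0.216, -0.335, 0.013], 0.86), ([0.415, -0.341, 0.114], 0.8)]
side hook_rest [([0.45, -0.35, 0.004], 0.8)]
side bottle_a [([0.507, 0.063, 0.108], 0.49), ([0.489, -0.014, 0.113], 0.23)]
side shelf_edge [([0.512, 0.057, 0.111], 0.9)]
top cold_rail [([0.636, 0.128, 0.114], 0.92)]
top rear_pan [([0.686, -0.01, 0.079], 0.7)]
top rear_pan_wall [([0.689, -0.011, 0.08], 0.79)]
top end_plate [([0.502, -0.004, 0.114], 0.88), ([0.422, -0.339, 0.116], 0.66), ([0.691, -0.008, 0.083], 0.52)]
top near_limit [([0.498, -0.005, 0.116], 0.73)]
top pan_hook [([0.42, -0.338, 0.118], 0.8), ([0.214, -0.33, 0.013], 0.55)]
top hook_grip [([0.216, -0.327, 0.017], 0.79), ([0.422, -0.34, 0.115], 0.53)]
top hook_tip [([0.425, -0.342, 0.116], 0.65), ([0.216, -0.323, 0.018], 0.48), ([0.585, -0.428, 0.15], 0.27)]
top hook_rest [([0.456, -0.335, 0.009], 0.96), ([0.636, 0.13, 0.11], 0.48), ([0.683, -0.009, 0.08], 0.16)]
top bottle_a [([0.415, 0.447, 0.151], 0.94), ([0.588, -0.431, 0.154], 0.89), ([0.577, 0.46, 0.151], 0.77), ([0.685, -0.291, 0.146], 0.71)]
top shelf_edge [([0.639, 0.123, 0.115], 0.59), ([0.587, -0.43, 0.151], 0.44)]
1.2
```

View images.

View pics/t0.png

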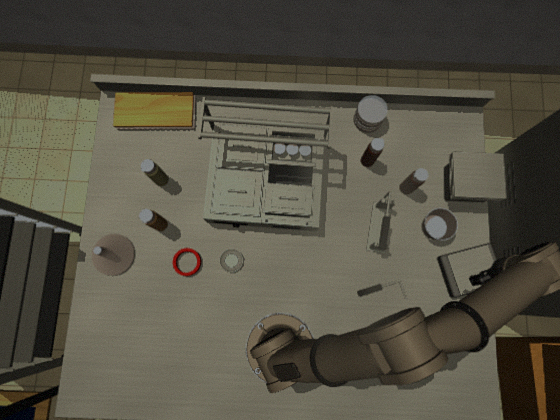

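View pics/s0.png

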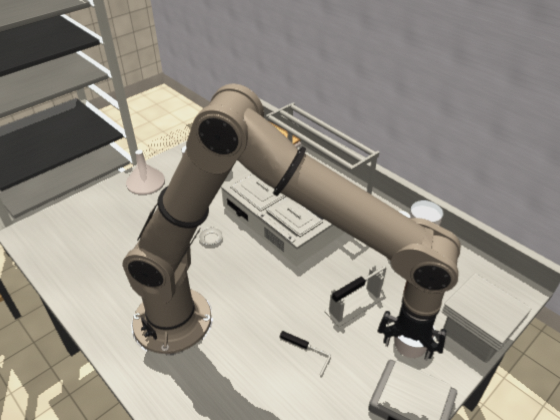

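```bash
python3 - <<'E'
from h import *
p,d=grab('top'); W=cloud('top',d)
def ax(P):
    m=P.mean(0); u,s,v=np.linalg.svd(P-m,full_matrices=False); return v[0]*np.sign(v[0][0])
m=nets.silhouettes('pan_hook','top')
for x in m:
    P=W[x['mask']]; P=P[~np.isnan(P[:,0])]
    print(x['score'],len(P),np.round(np.median(P,0),3),ax(P[:,:2]))
# hook handle: dark px near
c=p.max(2); roi=(W[...,0]>.3)&(W[...,0]<.6)&(W[...,1]>-.42)&(W[...,1]<-.26)
hd=roi&(W[...,2]>.1)&(W[...,2]<.135)
P=W[hd]; print('hook z>.1',len(P),P.min(0).round(3),P.max(0).round(3),ax(P[:,:2]))
b=hd&(c<60);P=W[b]; print('handle',len(P),P.mean(0).round(4),P.min(0).round(3),P.max(0).round(3),ax(P[:,:2]))
# rail
for x in nets.silhouettes('cold_rail','top')[:1]:
    P=W[x['mask']]; q=P[(P[:,2]>.095)&(P[:,2]<.13)][:,:2]
    print('rail',len(q),cv2.minAreaRect((q*1000).astype(np.float32)))
P=W[(W[...,2]>.28)&(W[...,2]<.32)&(W[...,0]>.5)&(W[...,1]>-.2)]; print('shelf',P.min(0).round(3),P.max(0).round(3),np.median(P,0))
cv2.imwrite('pics/t1.png',cv2.resize(p[80:310,190:450,::-1],None,fx=3,fy=2.6,interpolation=cv2.INTER_CUBIC))
E
```

```text
0.75 441 [ 0.59  -0.434  0.149] [ 0.89122953 -0.45355255]
0.61 177 [ 0.218 -0.318  0.018] [ 0.33073969 -0.94372202]
0.57 330 [ 0.425 -0.342  0.118] [ 0.98770827 -0.15630857]
hook z>.1 364 [ 0.354 -0.382  0.1  ] [ 0.557 -0.309  0.13 ] [ 0.98934958 -0.14555893]
handle 214 [ 0.4086 -0.3388  0.1199] [ 0.354 -0.357  0.103] [ 0.496 -0.321  0.13 ] [ 0.98845337 -0.15152534]
rail 6462 ((604.9637451171875, 81.36103820800781), (415.3463439941406, 360.419921875), 88.15885925292969)
shelf [ 0.641 -0.132  0.281] [0.788 0.287 0.319] [0.71238197 0.0785741  0.30973841]
```

View pics/t1.png

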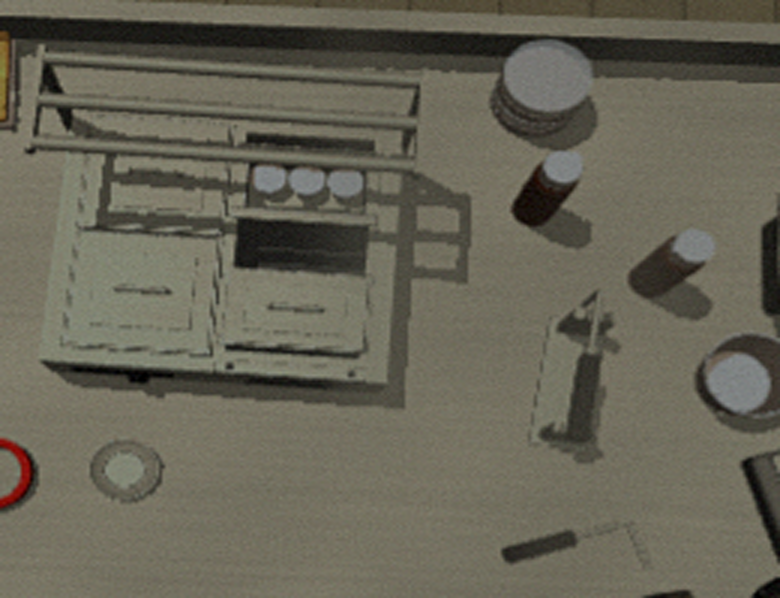

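```bash
cat >> h.py <<'E'
def togo(p,yaw=None):
    """shift in tool axes (mm), turn (rad) so TCP goes to p with tool z/y horizontal: yaw of tool y mod pi -> yaw+90"""
    o=r.get_obs(); M=R.from_rotvec(o['orientation']).as_matrix()
    d=M.T@(np.array(p)-o['tcp_pos'])*1000
    t=None
    if yaw is not None:
        a=np.arctan2(M[1,1],M[0,1]); t=(yaw+np.pi/2-a+np.pi/2)%np.pi-np.pi/2; t=-t # tool x down
    print('t',round(o['clock'],2),'tcp',np.round(o['tcp_pos'],4),'shift',d.round(1),'turn',t,'F',np.round(o['contact_force'],1),'w',round(o['grip_width']*1000,1))
    return M
E
python3 - <<'E'
from h import *
print(togo([.436,-.343,.26],-.152).round(3))
c=viewer.calibration('wrist'); print(np.round(c['mtx'],1), np.round(np.linalg.inv(np.array(c['world_to_cam'])),3))
E
```

```text
t 1.35 tcp [ 0.2745 -0.6167  0.2313] shift [ -28.7 -184.4 -258.8] turn 0.5708044419792815 F [-0.2  0.5 -0.1] w 85.4
[[ 0.     0.407 -0.914]
 [-0.    -0.914 -0.407]
 [-1.     0.    -0.   ]]
[[333.9   0.  279.8]
 [  0.  333.9 202.3]
 [  0.    0.    1. ]] [[ 0.406  0.881  0.242  0.335]
 [-0.914  0.391  0.109 -0.589]
 [ 0.001 -0.266  0.964  0.373]
 [ 0.     0.     0.     1.   ]]
```

```bash
python3 -m pendant '[85,-4,-23,-32.4,0, 85,-4,-23,-32.4,0, 85,-4,-23,-32.4,0, 85,-4,-23,-32.4,0, 85,-4,-23,-32.4,0, 85,-4,-23,-32.4,0, 85,-4,-23,-32.4,0, 85,-1,-23,-32.4,0, 85,0,0,0,0.143, 85,0,0,0,0.143, 85,0,0,0,0.143, 85,0,0,0,0.143, 85,0,0,0,0, 85,0,0,0,0]' 60
python3 - <<'E'
from h import *
M=togo([.436,-.343,.26],-.152)
p,d=grab('wrist','w1.png'); W=cloud('wrist',d); np.save('w1.npy',W)
print(M.round(3))
for n in ['hook_grip','pan_hook','hook_rest','rest_seat']:
    print(n,[(np.round(x['location'],3).tolist(),round(x['score'],2)) for x in nets.look_for(n,'wrist')])
E
```

```text
clock: 3.1
tcp_pos: [0.4365, -0.3431, 0.2604]
orientation: [-2.143, 0.162, 2.143]
contact_force: [0.2, -0.0, -0.3]
grip_width: 0.0852
t 3.1 tcp [ 0.4365 -0.3431  0.2604] shift [ 0.4 -0.   0.5] turn 0.001613429922647569 F [ 0.2 -0.  -0.3] w 85.2
[[ 0.    -0.15  -0.989]
 [-0.    -0.989  0.15 ]
 [-1.     0.    -0.   ]]
hook_grip [([0.437, -0.341, 0.118], 0.91), ([0.22, -0.327, 0.012], 0.66)]
pan_hook [([0.222, -0.324, 0.015], 0.7), ([0.435, -0.346, 0.122], 0.61)]
hook_rest [([0.456, -0.347, 0.011], 0.59)]
rest_seat [([0.456, -0.348, 0.006], 0.65), ([0.574, -0.436, 0.074], 0.19)]
```

View pics/w1.png

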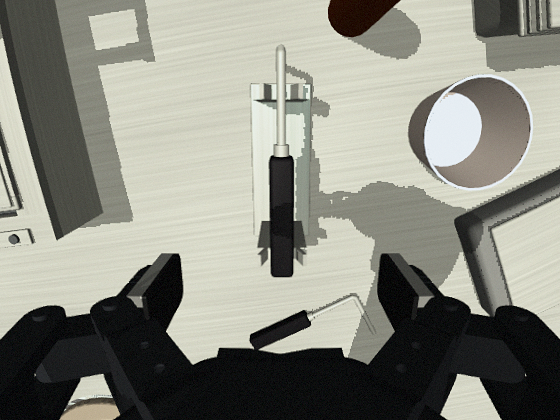

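The picture shows the large hook on its rest (handle (282,155–275), rod to (281,48)). The small look-alike lies flat at (283,327). The one on the rest is meant.

```bash
python3 - <<'E'
from h import *
W=np.load('w1.npy'); p=cv2.imread('pics/w1.png'); c=p.max(2)
b=np.zeros(c.shape,bool); b[150:282,266:298]=1
P=W[b&(c<70)&(W[...,2]>.1)]; print(len(P),np.median(P[:,2]))
print(cv2.minAreaRect((P[:,:2]*1000).astype(np.float32)))
# rows centre line
b[:]=0; b[40:150,270:295]=1; Q=W[b&(W[...,2]>.1)&(W[...,2]<.13)]; print('rod',len(Q),Q.min(0),Q.max(0))
A=np.vstack([P,Q]); 
def ln(P):
    m=P[:,:2].mean(0); v=np.linalg.svd(P[:,:2]-m,full_matrices=False)[2][0]; v*=np.sign(v[0]); return m,v
mp,vp=ln(P); mq,vq=ln(Q); print(mp,np.arctan2(vp[1],vp[0]),mq,np.arctan2(vq[1],vq[0]))
x=(A[:,:2]-mp)@vp; print('rod far end',x.max(),'handle',((P[:,:2]-mp)@vp).min(),((P[:,:2]-mp)@vp).max())
dd=mq-mp; print('yaw mp->mq',np.arctan2(dd[1],dd[0]))
for lo in np.arange(-.06,.16,.02):
    s=A[(x>lo)&(x<lo+.02)]; print(round(lo,2),len(s),s.mean(0).round(4) if len(s) else '', np.median(s[:,2]) if len(s) else '')
E
```

```text
2779 0.1166730279826994
((407.9154968261719, -339.5929870605469), (21.998428344726562, 113.63777160644531), 81.87108612060547)
rod 1191 [ 0.46899048 -0.36807853  0.10000534] [ 0.55645797 -0.34212437  0.11229263]
[ 0.41176817 -0.34049686] -0.14913969823507314 [ 0.51178681 -0.35543924] -0.15027344371864126
rod far end 0.1459476516378041 handle -0.06073740876488476 0.0528960195781663
yaw mp->mq -0.14829914164747612
-0.06 408 [ 0.3627 -0.3333  0.1167] 0.11672428164674184
-0.04 445 [ 0.3822 -0.3359  0.1166] 0.11671245768351429
-0.02 494 [ 0.4019 -0.3389  0.1165] 0.11669194819059875
0.0 514 [ 0.4219 -0.342   0.1166] 0.11672850728320716
0.02 527 [ 0.4415 -0.3452  0.1166] 0.11671373748414604
0.04 407 [ 0.4587 -0.3474  0.1155] 0.11626558822432109
0.06 255 [ 0.4803 -0.3503  0.1072] 0.107256853151107
0.08 237 [ 0.5009 -0.3534  0.1068] 0.10694322772140225
0.1 395 [ 0.5192 -0.3576  0.1053] 0.10645929750675354
0.12 228 [ 0.5404 -0.359   0.1072] 0.10730490294426451
0.14 52 [ 0.5531 -0.3609  0.1045] 0.10467461091165256
```

```bash
python3 -m pendant '[85,40,1.1,1.8,0, 85,40,0,0,0, 85,40,0,0,0, 85,30,0,0,0, 85,15,0,0,0, 85,10.4,0,0,0, 85,0,0,0,0, 50,0,0,0,0, 35,0,0,0,0, 25,0,0,0,0, 10,0,0,0,0, 10,0,0,0,0, 10,0,0,0,0, 10,0,0,0,0]' 100
python3 - <<'E'
from h import *
togo([.4346,-.3439,.085],-.149)
E
```

```text
clock: 5.1
tcp_pos: [0.4348, -0.3443, 0.0855]
orientation: [-2.143, 0.165, 2.141]
contact_force: [-0.9, -0.3, 5.3]
grip_width: 0.0207
t 5.1 tcp [ 0.4348 -0.3443  0.0855] shift [ 0.5 -0.3  0.3] turn -0.0043155467685558335 F [-0.9 -0.3  5.3] w 20.7
```

```bash
python3 -m pendant '[10,-5,0,0,0, 10,-12,0,0,0, 10,-25,0,0,0, 10,-43,0,0,0, 10,-50,0,0,0, 10,-50,0,0,0, 10,-45,0,0,0, 10,-15,-20,2,0, 10,0,-41,4.5,0, 10,0,-45,4.5,0, 10,0,-45,4.5,0, 10,0,-45,4.5,0, 10,0,-45,4.5,0, 10,0,-45,4.5,0, 10,0,-30,4,-0.03, 10,0,-17,2,-0.05, 10,0,0,0,-0.04, 10,0,0,0,0, 10,0,0,0,0]'
python3 - <<'E'
from h import *
M=togo([.45,-.01,.33],-.03)
p,d=grab('wrist','w2.png'); W=cloud('wrist',d); np.save('w2.npy',W)
for n in ['rear_pan_wall','rear_pan','end_plate','near_limit','hook_tip','cold_rail']:
    print(n,[(np.round(x['location'],3).tolist(),round(x['score'],2)) for x in nets.look_for(n,'wrist')])
p,d=grab('side','s2.png'); 
E
```

```text
clock: 7.48
tcp_pos: [0.4502, -0.0103, 0.3297]
orientation: [-2.204, 0.039, 2.204]
contact_force: [-1.3, -1.2, -1.4]
grip_width: 0.021
t 7.47 tcp [ 0.4502 -0.0103  0.3297] shift [-0.3 -0.3  0.2] turn -0.004778238902904519 F [-1.3 -1.2 -1.4] w 21.0
rear_pan_wall [([0.649, 0.036, 0.046], 0.56)]
rear_pan []
end_plate [([0.511, 0.003, 0.112], 0.79)]
near_limit [([0.503, 0.008, 0.113], 0.78)]
hook_tip [([0.222, -0.322, 0.015], 0.93), ([0.475, -0.01, 0.363], 0.75)]
cold_rail [([0.561, 0.127, 0.113], 0.68)]
```

View pics/w2.png

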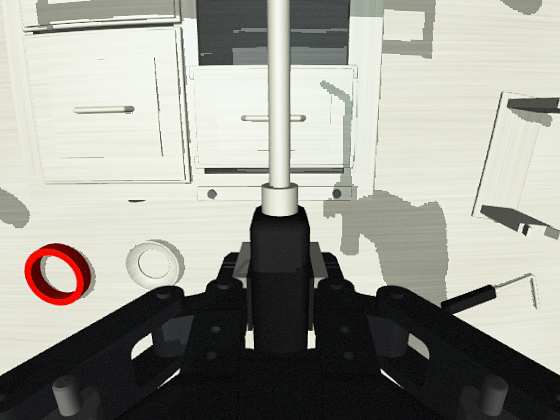

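```bash
python3 - <<'E'
from h import *
p,d=grab('top','t2.png'); T=cloud('top',d); np.save('t2.npy',T)
W=np.load('w2.npy')
def prof(W,y0,y1,x0,x1,step=.003):
    s=''
    for x in np.arange(x0,x1,step):
        m=(W[...,1]>y0)&(W[...,1]<y1)&(W[...,0]>=x)&(W[...,0]<x+step)
        z=W[...,2][m]; s+=f'{x*1000:.0f}:{np.median(z)*1000:.0f} ' if len(z) else f'{x*1000:.0f}:- '
    print(s)
for y in (-.06,.03): 
    print('wrist',y); prof(W,y,y+.015,.42,.72)
    print('top',y); prof(T,y,y+.015,.42,.82)
for x in nets.silhouettes('rear_pan','top')[:1]:
    P=T[x['mask']]; print('pan',x['score'],np.nanmin(P,0),np.nanmax(P,0))
# rail right edge / left of wrist cloud at deck height
for x in np.arange(.45,.68,.03):
    m=(abs(W[...,0]-x)<.004)&(W[...,2]>.095)&(W[...,2]<.12); y=W[...,1][m]
    m2=(abs(T[...,0]-x)<.004)&(T[...,2]>.095)&(T[...,2]<.125); y2=T[...,1][m2]
    print(round(x,2),'w',np.round([y.min(),y.max()],4) if len(y) else '','t',np.round([y2.min(),y2.max()],4) if len(y2) else '')
q=T[(T[...,2]>.28)&(T[...,2]<.32)&(T[...,0]>.62)]
cv2.imwrite('pics/t2c.png',cv2.resize(p[85:235,190:350,::-1],None,fx=5,fy=4,interpolation=cv2.INTER_CUBIC))
E
```

```text
wrist -0.06
420:108 423:108 426:108 429:108 432:107 435:394 438:392 441:400 444:402 447:403 450:413 453:410 456:407 459:398 462:114 465:113 468:113 471:113 474:114 477:115 480:115 483:115 486:115 489:115 492:115 495:115 498:115 501:115 504:115 507:115 510:115 513:115 516:115 519:115 522:115 525:115 528:115 531:115 534:115 537:115 540:115 543:113 546:113 549:113 552:113 555:113 558:110 561:110 564:- 567:- 570:- 573:20 576:20 579:20 582:20 585:20 588:21 591:20 594:21 597:20 600:20 603:20 606:20 609:20 612:20 615:21 618:20 621:20 624:20 627:20 630:20 633:20 636:20 639:21 642:20 645:20 648:20 651:19 654:- 657:- 660:- 663:- 666:- 669:- 672:- 675:- 678:- 681:- 684:- 687:- 690:- 693:- 696:- 699:- 702:- 705:- 708:- 711:- 714:- 717:- 
top -0.06
420:717 423:716 426:714 429:716 432:714 435:714 438:711 441:712 444:710 447:709 450:709 453:703 456:706 459:706 462:705 465:704 468:704 471:702 474:701 477:693 480:697 483:696 486:693 489:690 492:- 495:682 498:- 501:- 504:- 507:- 510:- 513:- 516:- 519:- 522:- 525:- 528:- 531:- 534:- 537:- 540:- 543:- 546:- 549:- 552:- 555:- 558:- 561:- 564:- 567:- 570:
[... 1935 characters left out ...]
 702:86 705:304 708:303 711:309 714:307 717:306 720:85 723:88 726:- 729:- 732:- 735:- 738:- 741:112 744:115 747:110 750:- 753:- 756:- 759:307 762:309 765:311 768:108 771:113 774:110 777:109 780:27 783:23 786:29 789:26 792:- 795:- 798:- 801:- 804:- 807:- 810:- 813:- 816:- 819:- 
pan 0.61 [ 0.48561187 -0.09870887  0.04106236] [0.73565095 0.07560732 0.68275378]
0.45 w [-0.1159  0.2891] t [0.0297 0.4497]
0.48 w [-0.1158  0.2894] t [-0.1162  0.2866]
0.51 w [-0.1171  0.2877] t [-0.3786  0.2853]
0.54 w [-0.1184  0.2872] t [-0.7441  0.2853]
0.57 w [-0.1193  0.2865] t [-0.5774  0.4883]
0.6 w [-0.1204  0.2861] t [-0.5762  0.4506]
0.63 w [-0.0873  0.2838] t [-0.577   0.2817]
0.66 w  t [-0.5765  0.2789]
```

View pics/t2c.png

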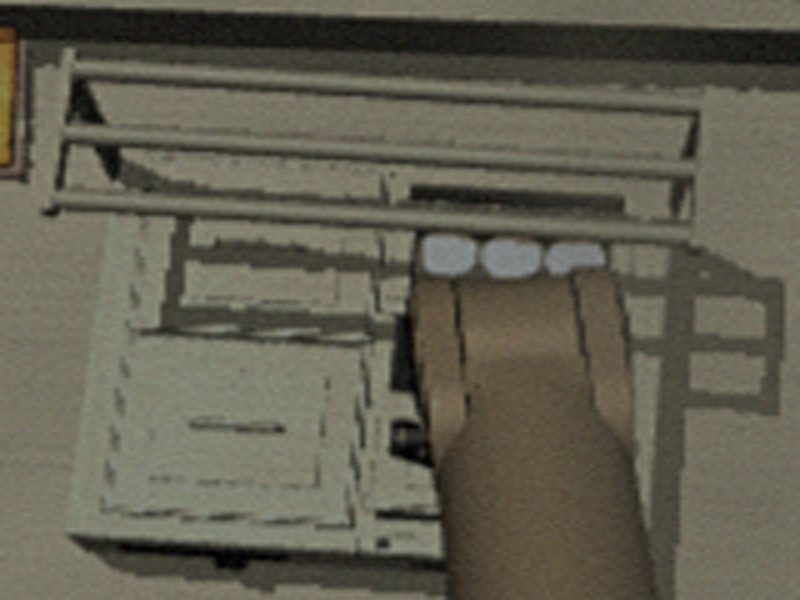

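```bash
python3 - <<'E'
from h import *
p=cv2.imread('pics/t0.png').astype(float).mean(2)
c=viewer.calibration('top'); K=np.array(c['mtx']); D=np.array(c['distortion'],float); C=np.linalg.inv(np.array(c['world_to_cam']))
def ray(u,v,z):
    q=cv2.undistortPoints(np.array([[[u,v]]],float),K,D)[0,0]; dr=C[:3,:3]@[q[0],-q[1],-1]; o=C[:3,3]; return o+dr*(z-o[2])/dr[2]
for u in (278,290,302):
    s=p[:,u-2:u+3].mean(1)
    print(u,[(v,int(s[v]),*(ray(u,v,.111)[:2]*1000).round(0)) for v in range(150,192)])
E
```

```text
278 [(150, 130, np.float64(690.0), np.float64(37.0)), (151, 134, np.float64(686.0), np.float64(37.0)), (152, 133, np.float64(683.0), np.float64(37.0)), (153, 106, np.float64(679.0), np.float64(37.0)), (154, 67, np.float64(675.0), np.float64(37.0)), (155, 59, np.float64(671.0), np.float64(36.0)), (156, 65, np.float64(668.0), np.float64(36.0)), (157, 83, np.float64(664.0), np.float64(36.0)), (158, 89, np.float64(660.0), np.float64(36.0)), (159, 76, np.float64(656.0), np.float64(36.0)), (160, 99, np.float64(653.0), np.float64(36.0)), (161, 120, np.float64(649.0), np.float64(35.0)), (162, 119, np.float64(645.0), np.float64(35.0)), (163, 117, np.float64(642.0), np.float64(35.0)), (164, 69, np.float64(638.0), np.float64(35.0)), (165, 26, np.float64(634.0), np.float64(35.0)), (166, 25, np.float64(630.0), np.float64(35.0)), (167, 27, np.float64(627.0), np.float64(34.0)), (168, 26, np.float64(623.0), np.float64(34.0)), (169, 27, np.float64(619.0), np.float64(34.0)), (170, 25, np.float64(616.0), np.float64(34.0)), (171, 24, np.float64(612.0), np.float64(34.0)), (172, 28, np.float64(608.0), np.
[... 4365 characters left out ...]
-52.0)), (178, 52, np.float64(590.0), np.float64(-52.0)), (179, 43, np.float64(586.0), np.float64(-52.0)), (180, 42, np.float64(583.0), np.float64(-52.0)), (181, 43, np.float64(579.0), np.float64(-53.0)), (182, 50, np.float64(576.0), np.float64(-53.0)), (183, 52, np.float64(572.0), np.float64(-53.0)), (184, 57, np.float64(568.0), np.float64(-53.0)), (185, 86, np.float64(565.0), np.float64(-53.0)), (186, 116, np.float64(561.0), np.float64(-53.0)), (187, 118, np.float64(557.0), np.float64(-53.0)), (188, 117, np.float64(554.0), np.float64(-53.0)), (189, 115, np.float64(550.0), np.float64(-54.0)), (190, 114, np.float64(546.0), np.float64(-54.0)), (191, 116, np.float64(543.0), np.float64(-54.0))]
```

```bash
python3 - <<'E'
from h import *
W=np.load('w2.npy')
p=cv2.imread('pics/s2.png'); cv2.imwrite('pics/s2c.png',cv2.resize(p[60:300,180:460],None,fx=2.8,fy=2.5,interpolation=cv2.INTER_CUBIC))
m=np.zeros(W.shape[:2],bool); m[0:180,255:305]=1
Q=W[m&(W[...,2]>.3)&(W[...,2]<.39)]
for lo in np.arange(.49,.62,.015):
    s=Q[(Q[:,0]>lo)&(Q[:,0]<lo+.015)]
    if len(s): print(round(lo,3),len(s),s.mean(0).round(4),np.percentile(s[:,2],95).round(4))
E
```

```text
0.49 738 [ 0.4988 -0.0111  0.3513] 0.3528
0.505 951 [ 0.5125 -0.0115  0.3512] 0.3527
0.52 1013 [ 0.5275 -0.012   0.3512] 0.3527
0.535 1077 [ 0.5427 -0.0127  0.3512] 0.3528
0.55 215 [ 0.5514 -0.0129  0.351 ] 0.3528
```

View pics/s2c.png

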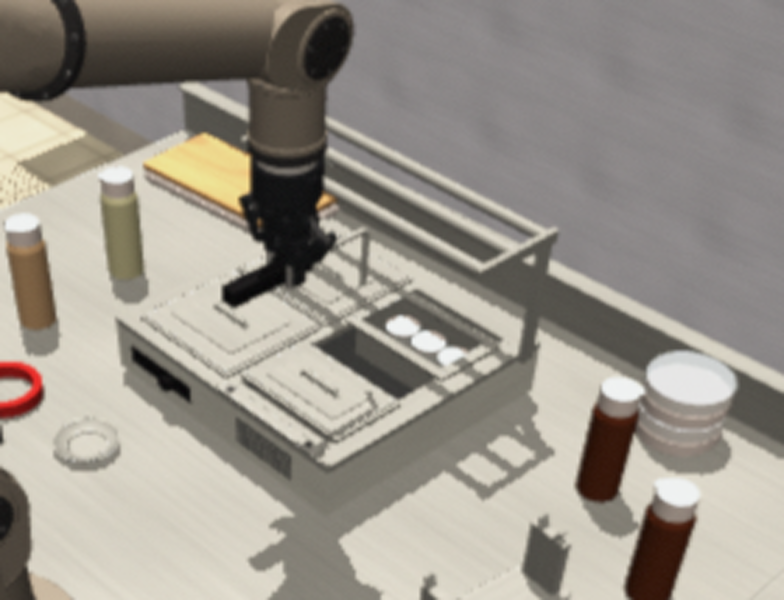

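```bash
python3 -m pendant '[10,20,0,0,0, 10,35,0,0,0, 10,35,0,0,0, 10,15,-0.6,-5,0, 10,0,-2,-25,0, 10,0,-2,-30,0, 10,0,-2,-25,0, 10,0,-1,-10.6,0, 10,0,0,0,0, 10,0,0,0,0]' 120
python3 - <<'E'
from h import *
M=togo([.546,-.006,.225],-.033)
p,d=grab('side','s3.png'); S=cloud('side',d); np.save('s3.npy',S)
cv2.imwrite('pics/s3c.png',cv2.resize(p[110:260,220:400,::-1],None,fx=4,fy=4,interpolation=cv2.INTER_CUBIC))
E
```

```text
clock: 9.22
tcp_pos: [0.5453, -0.0052, 0.2249]
orientation: [-2.204, 0.037, 2.205]
contact_force: [0.2, 0.1, -1.9]
grip_width: 0.0205
t 9.22 tcp [ 0.5453 -0.0052  0.2249] shift [-0.1  0.8 -0.8] turn -0.00026315122072695374 F [ 0.2  0.1 -1.9] w 20.5
```

View pics/s3c.png

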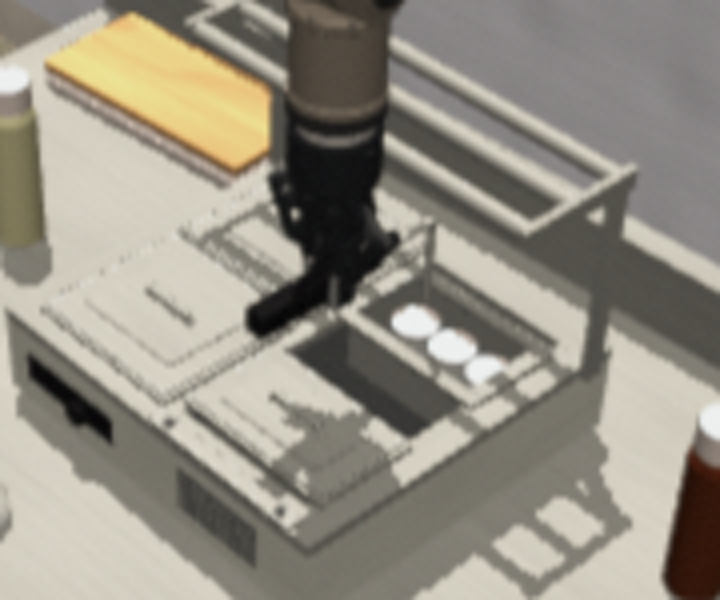

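```bash
python3 - <<'E'
from h import *
S=np.load('s3.npy')
th=-.033; X=np.array([np.cos(th),np.sin(th)]); Y=np.array([-X[1],X[0]]); O=np.array([.537,-.0056])
q=(S[...,:2]-O); a=q@X; b=q@Y
for b0 in (-.05,-.035,-.02,-.005):
    m0=(b>b0)&(b<b0+.015)
    print(b0,' '.join(f'{(x+.537)*1000:.0f}:{np.median(S[...,2][m])*1000:.0f}' if (m:=m0&(a>=x)&(a<x+.003)).any() else f'{(x+.537)*1000:.0f}:-' for x in np.arange(.015,.18,.003)))
c=viewer.calibration('side')
def proj(P):
    C=np.array(c['world_to_cam']); v=C[:3,:3]@P+C[:3,3]; v=v*[1,-1,-1]
    return cv2.projectPoints(v.reshape(1,3),np.zeros(3),np.zeros(3),np.array(c['mtx']),np.array(c['distortion'],float))[0].ravel()
for P in ([.665,-.009,.154],[.665,-.009,.24],[.650,-.0095,.111],[.650,-.06,.111]):
    u=proj(np.array(P)); print(P,u.round(1),'crop',((u-[220,110])*4).round())
E
```

```text
-0.05 552:515 555:551 558:565 561:554 564:560 567:560 570:558 573:579 576:561 579:553 582:555 585:563 588:- 591:- 594:- 597:- 600:- 603:- 606:- 609:- 612:- 615:- 618:- 621:- 624:- 627:108 630:110 633:107 636:79 639:82 642:79 645:300 648:306 651:308 654:307 657:- 660:- 663:- 666:- 669:- 672:- 675:87 678:85 681:76 684:84 687:82 690:85 693:300 696:303 699:297 702:304 705:84 708:303 711:85 714:82
-0.035 552:362 555:401 558:440 561:409 564:433 567:487 570:- 573:594 576:586 579:515 582:582 585:575 588:559 591:574 594:563 597:553 600:- 603:- 606:- 609:- 612:- 615:- 618:- 621:- 624:- 627:- 630:111 633:106 636:108 639:77 642:80 645:202 648:310 651:309 654:307 657:- 660:- 663:- 666:- 669:- 672:- 675:- 678:- 681:- 684:- 687:81 690:- 693:81 696:303 699:294 702:299 705:82 708:306 711:83 714:82
-0.02 552:113 555:112 558:109 561:107 564:235 567:237 570:- 573:- 576:- 579:- 582:- 585:- 588:- 591:- 594:- 597:- 600:- 603:- 606:- 609:- 612:- 615:- 618:- 621:- 624:26 627:111 630:110 633:111 636:86 639:86 642:75 645:83 648:302 651:305 654:21 657:173 660:20 663:- 666:- 669:- 672:- 675:83 678:83 681:77 684:76 687:63 690:77 693:67 696:82 699:295 702:305 705:85 708:82 711:84 714:-
-0.005 552:111 555:112 558:353 561:257 564:- 567:- 570:- 573:- 576:- 579:- 582:- 585:- 588:- 591:- 594:- 597:- 600:- 603:- 606:- 609:- 612:- 615:- 618:- 621:248 624:248 627:109 630:115 633:24 636:111 639:74 642:66 645:245 648:273 651:212 654:181 657:196 660:211 663:187 666:94 669:- 672:- 675:83 678:82 681:74 684:79 687:84 690:82 693:79 696:295 699:298 702:300 705:303 708:195 711:84 714:79
[0.665, -0.009, 0.154] [326.5 185.1] crop [426. 300.]
[0.665, -0.009, 0.24] [328.  165.5] crop [432. 222.]
[0.65, -0.0095, 0.111] [323.  196.4] crop [412. 346.]
[0.65, -0.06, 0.111] [333.6 203.3] crop [454. 373.]
```

```bash
python3 - <<'E'
from h import *
th=-.033; X=np.array([np.cos(th),np.sin(th)]); Y=np.array([-X[1],X[0]]); O=np.array([.537,-.0056])
def run(cam,f,bs,z):
    c=viewer.calibration(cam); C=np.array(c['world_to_cam']); p=cv2.imread('pics/'+f).astype(np.float32).mean(2)
    for b in bs:
        a=np.arange(.009,.19,.003); xy=O+a[:,None]*X+b*Y
        P=np.c_[xy,np.full(len(a),z)]; v=(P@C[:3,:3].T+C[:3,3])*[1,-1,-1]
        u=cv2.projectPoints(v,np.zeros(3),np.zeros(3),np.array(c['mtx']),np.array(c['distortion'],float))[0].reshape(-1,1,2).astype(np.float32)
        s=cv2.remap(p,u[...,0],u[...,1],cv2.INTER_LINEAR).ravel()
        print(cam,f,b,z,' '.join(f'{(x+.537)*1000:.0f}:{int(y)}' for x,y in zip(a,s)))
run('top','t0.png',(-.05,-.03,0,.03,.05),.111)
run('side','s3.png',(-.06,-.05,-.04,-.03),.111)
run('side','s2.png',(-.05,-.03,0,.03,.05),.111)
E
```

```text
top t0.png -0.05 0.111 546:116 549:115 552:113 555:118 558:119 561:120 564:110 567:85 570:60 573:51 576:49 579:47 582:44 585:43 588:43 591:52 594:55 597:52 600:45 603:44 606:47 609:47 612:46 615:45 618:49 621:46 624:47 627:47 630:44 633:42 636:68 639:99 642:111 645:113 648:111 651:97 654:74 657:70 660:75 663:77 666:69 669:68 672:70 675:83 678:107 681:124 684:124 687:122 690:122 693:125 696:121 699:123 702:123 705:122 708:122 711:113 714:89 717:71 720:69 723:86 726:103
top t0.png -0.03 0.111 546:117 549:114 552:115 555:118 558:120 561:116 564:91 567:66 570:51 573:49 576:47 579:40 582:39 585:39 588:41 591:45 594:54 597:50 600:43 603:39 606:39 609:39 612:39 615:39 618:38 621:40 624:44 627:39 630:41 633:40 636:51 639:82 642:112 645:115 648:108 651:93 654:76 657:88 660:109 663:116 666:111 669:99 672:91 675:88 678:86 681:86 684:91 687:103 690:118 693:126 696:128 699:127 702:126 705:121 708:105 711:77 714:44 717:44 720:64 723:86 726:103
top t0.png 0 0.111 546:112 549:113 552:117 555:120 558:121 561:121 564:109 567:84 570:49 573:52 576:46 579:38 582:31 585:29 588:32 591:39 594:41 597:37 600:
[... 4864 characters left out ...]
192 639:200 642:196 645:176 648:141 651:114 654:146 657:197 660:231 663:238 666:240 669:240 672:240 675:240 678:240 681:240 684:239 687:235 690:228 693:205 696:167 699:130 702:97 705:86 708:82 711:82 714:80 717:79 720:79 723:87 726:100
side s2.png 0.05 0.111 546:207 549:206 552:204 555:202 558:186 561:141 564:94 567:64 570:57 573:55 576:54 579:54 582:54 585:54 588:54 591:54 594:55 597:55 600:54 603:53 606:53 609:54 612:55 615:57 618:66 621:72 624:79 627:90 630:111 633:162 636:195 639:202 642:192 645:173 648:134 651:103 654:84 657:81 660:80 663:79 666:81 669:84 672:91 675:96 678:95 681:91 684:93 687:89 690:85 693:86 696:83 699:81 702:81 705:82 708:83 711:83 714:81 717:80 720:83 723:91 726:103
```

```bash
python3 -m pendant '[10,12,0,0,0, 10,20,0,0,0, 10,20,0,0,0, 10,15,0,0,0, 10,8,0,0,0, 10,0,0,0,0, 10,0,0,0,0]'
python3 -m pendant '[10,0,0,3,0, 10,0,0,3,0, 10,0,0,2,0, 10,0,0,1,0, 10,0,0,1,0, 10,0,0,1,0, 10,0,0,1,0, 10,0,0,1,0]'
```

```text
clock: 10.15
tcp_pos: [0.5466, -0.005, 0.1505]
orientation: [-2.206, 0.037, 2.203]
contact_force: [0.4, 0.5, -1.6]
grip_width: 0.0203
clock: 11.15
tcp_pos: [0.533, -0.0047, 0.1499]
orientation: [-2.205, 0.037, 2.205]
contact_force: [-0.4, 0.3, -2.3]
grip_width: 0.0204
```

```bash
python3 -m pendant '[10,0,0,1,0, 10,0,0,1,0, 10,0,0,1,0, 10,0,0,1,0]'; python3 -m pendant '[10,0,0,1,0, 10,0,0,1,0, 10,0,0,1,0, 10,0,0,1,0]'
```

```text
clock: 11.65
tcp_pos: [0.5294, -0.0045, 0.15]
orientation: [-2.206, 0.037, 2.204]
contact_force: [2.1, -0.2, -1.7]
grip_width: 0.0204
clock: 12.15
tcp_pos: [0.5252, -0.0044, 0.15]
orientation: [-2.205, 0.037, 2.204]
contact_force: [2.5, -0.1, -2.8]
grip_width: 0.0207
```

```bash
python3 -m pendant '[10,0,0,2,0, 10,0,0,3,0, 10,0,0,3,0, 10,0,0,3,0, 10,0,0,3,0, 10,0,0,3,0, 10,0,0,3,0, 10,0,0,3,0, 10,0,0,3,0]'; python3 -m pendant '[10,0,0,3,0, 10,0,0,3,0, 10,0,0,3,0, 10,0,0,3,0, 10,0,0,2,0, 10,0,0,2,0, 10,0,0,1,0]'
```

```text
clock: 13.28
tcp_pos: [0.4989, -0.0035, 0.1499]
orientation: [-2.205, 0.037, 2.205]
contact_force: [3.0, 0.4, -2.3]
grip_width: 0.0199
clock: 14.15
tcp_pos: [0.482, -0.003, 0.1499]
orientation: [-2.205, 0.037, 2.205]
contact_force: [3.3, -0.4, -2.2]
grip_width: 0.0201
```

```bash
python3 - <<'E'
from h import *
togo([.546,-.006,.15],-.033)
viewer.grab_frame('side')
from h import *
p,d=grab('side','s4.png')
th=-.033; X=np.array([np.cos(th),np.sin(th)]); Y=np.array([-X[1],X[0]]); O=np.array([.537,-.0056])
c=viewer.calibration('side'); C=np.array(c['world_to_cam']); g=p.astype(np.float32).mean(2)
for b in (-.06,-.05,-.04,.05):
    a=np.arange(.009,.07,.002); P=np.c_[O+a[:,None]*X+b*Y,np.full(len(a),.111)]; v=(P@C[:3,:3].T+C[:3,3])*[1,-1,-1]
    u=cv2.projectPoints(v,np.zeros(3),np.zeros(3),np.array(c['mtx']),np.array(c['distortion'],float))[0].reshape(-1,1,2).astype(np.float32)
    print(b,' '.join(f'{(x+.537)*1000:.0f}:{int(y)}' for x,y in zip(a,cv2.remap(g,u[...,0],u[...,1],cv2.INTER_LINEAR).ravel())))
cv2.imwrite('pics/s4c.png',cv2.resize(p[110:260,220:400,::-1],None,fx=4,fy=4,interpolation=cv2.INTER_CUBIC))
E
```

```text
t 14.15 tcp [ 0.482  -0.003   0.1499] shift [ -0.1   0.9 -64.1] turn -0.0002254427173911111 F [ 3.3 -0.4 -2.2] w 20.1
-0.06 546:204 548:205 550:206 552:206 554:204 556:201 558:187 560:160 562:130 564:106 566:88 568:82 570:78 572:77 574:78 576:81 578:88 580:102 582:136 584:168 586:190 588:199 590:202 592:196 594:187 596:170 598:151 600:131 602:121 604:124 606:150
-0.05 546:204 548:204 550:205 552:206 554:205 556:201 558:192 560:178 562:153 564:122 566:97 568:84 570:79 572:77 574:77 576:78 578:92 580:115 582:145 584:168 586:184 588:193 590:198 592:194 594:184 596:170 598:153 600:134 602:124 604:117 606:115
-0.04 546:205 548:205 550:205 552:205 554:203 556:201 558:189 560:162 562:131 564:106 566:88 568:82 570:78 572:76 574:77 576:81 578:91 580:107 582:135 584:163 586:185 588:195 590:194 592:188 594:178 596:164 598:146 600:130 602:121 604:119 606:122
0.05 546:18 548:19 550:19 552:19 554:18 556:17 558:17 560:17 562:17 564:16 566:16 568:18 570:19 572:20 574:20 576:21 578:23 580:26 582:31 584:41 586:50 588:54 590:55 592:51 594:45 596:39 598:42 600:53 602:80 604:120 606:146
```

View pics/s4c.png

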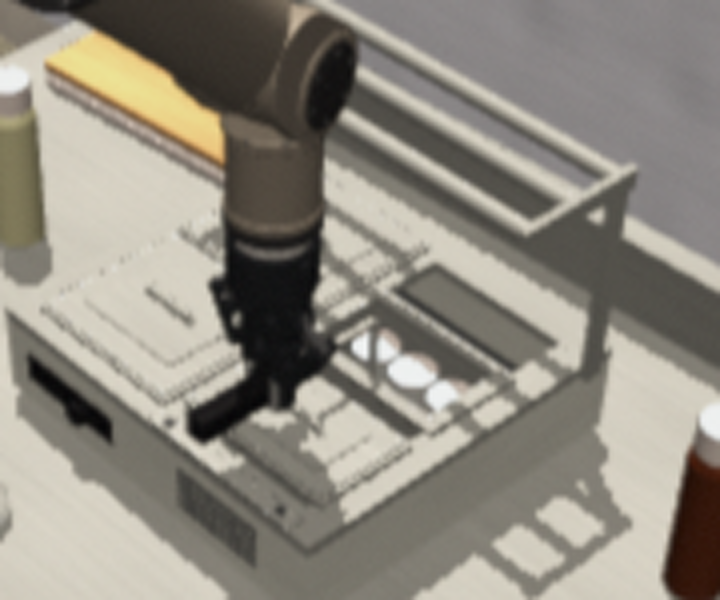

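The pan has followed the hook; about 20 mm of gap (dark strip, crop (360,390)) is left.

```bash
python3 -m pendant '[10,0,0,2,0, 10,0,0,2,0, 10,0,0,2,0, 10,0,0,2,0, 10,0,0,1.5,0, 10,0,0,1,0, 10,0,0,1,0, 10,0,0,0.5,0, 10,0,0,0.5,0, 10,0,0,0.5,0, 10,0,0,0.5,0]'; python3 -m pendant '[10,0,0,0.5,0, 10,0,0,0.5,0, 10,0,0,0.5,0, 10,0,0,0.5,0]'
```

```text
clock: 15.62
tcp_pos: [0.4686, -0.0026, 0.1499]
orientation: [-2.205, 0.037, 2.205]
contact_force: [2.5, 0.6, -1.6]
grip_width: 0.0203
clock: 16.12
tcp_pos: [0.4666, -0.0025, 0.1499]
orientation: [-2.205, 0.037, 2.205]
contact_force: [3.0, -0.1, -1.8]
grip_width: 0.0205
```

Baseline drag is about 2.5–3.3 N. About 4–5 mm remain, so I creep on in short calls.

```bash
python3 -m pendant '[10,0,0,0.5,0, 10,0,0,0.5,0, 10,0,0,0.5,0]'|grep -E 'pos|force'; python3 -m pendant '[10,0,0,0.5,0, 10,0,0,0.5,0]'|grep -E 'pos|force'
```

```text
tcp_pos: [0.465, -0.0024, 0.1499]
contact_force: [3.0, -0.3, -1.8]
tcp_pos: [0.4641, -0.0024, 0.1499]
contact_force: [2.6, -1.1, -1.7]
```

```bash
python3 -m pendant '[10,0,0,0.4,0, 10,0,0,0.4,0]'|grep -E 'pos|force'
```

```text
tcp_pos: [0.4633, -0.0024, 0.1499]
contact_force: [2.6, 0.9, -1.6]
```

```bash
python3 -m pendant '[10,0,0,0.4,0, 10,0,0,0.4,0]'|grep -E 'pos|force'
```

```text
tcp_pos: [0.4625, -0.0023, 0.1499]
contact_force: [3.2, -0.5, -3.1]
```

```bash
python3 -m pendant '[10,0,0,0.4,0, 10,0,0,0.4,0]'|grep -E 'pos|force'
```

```text
tcp_pos: [0.4618, -0.0023, 0.1499]
contact_force: [3.9, 0.5, -3.1]
```

```bash
python3 -m pendant '[10,0,0,0.4,0]'|grep -E 'pos|force'
```

```text
tcp_pos: [0.4616, -0.0023, 0.1499]
contact_force: [5.0, -0.2, -2.9]
```

```bash
python3 -m pendant '[10,0,0,0.4,0]'|grep -E 'pos|force'
```

```text
tcp_pos: [0.4615, -0.0023, 0.15]
contact_force: [7.8, 0.4, -5.1]
```

```bash
python3 -m pendant '[10,0,0,-1,0, 10,0,0,-2,0, 10,0,0,-4,0, 10,0,0,-5,0, 10,0,0,0,0]'
python3 - <<'E'
from h import *
p,d=grab('side','s5.png')
th=-.033; X=np.array([np.cos(th),np.sin(th)]); Y=np.array([-X[1],X[0]]); O=np.array([.537,-.0056])
c=viewer.calibration('side'); C=np.array(c['world_to_cam']); g=p.astype(np.float32).mean(2)
for b in (-.075,-.07,-.06,-.05,-.04):
    a=np.arange(.009,.05,.002); P=np.c_[O+a[:,None]*X+b*Y,np.full(len(a),.111)]; v=(P@C[:3,:3].T+C[:3,3])*[1,-1,-1]
    u=cv2.projectPoints(v,np.zeros(3),np.zeros(3),np.array(c['mtx']),np.array(c['distortion'],float))[0].reshape(-1,1,2).astype(np.float32)
    print(b,' '.join(f'{(x+.537)*1000:.0f}:{int(y)}' for x,y in zip(a,cv2.remap(g,u[...,0],u[...,1],cv2.INTER_LINEAR).ravel())))
cv2.imwrite('pics/s5c.png',cv2.resize(p[170:230,280:350,::-1],None,fx=8,fy=8,interpolation=cv2.INTER_CUBIC))
E
```

```text
clock: 18.38
tcp_pos: [0.4732, -0.0027, 0.1498]
orientation: [-2.204, 0.037, 2.205]
contact_force: [-0.5, -0.1, -1.7]
grip_width: 0.0204
-0.075 546:204 548:202 550:201 552:204 554:206 556:207 558:201 560:195 562:193 564:195 566:200 568:202 570:203 572:199 574:192 576:188 578:193 580:205 582:209 584:209 586:208
-0.07 546:205 548:205 550:205 552:205 554:205 556:201 558:198 560:195 562:191 564:191 566:194 568:200 570:200 572:195 574:187 576:175 578:162 580:152 582:164 584:178 586:185
-0.06 546:204 548:205 550:205 552:205 554:205 556:203 558:195 560:187 562:186 564:193 566:200 568:201 570:202 572:197 574:183 576:164 578:144 580:125 582:120 584:119 586:125
-0.05 546:204 548:204 550:205 552:206 554:206 556:204 558:202 560:202 562:202 564:199 566:199 568:200 570:196 572:188 574:174 576:157 578:141 580:130 582:121 584:116 586:114
-0.04 546:205 548:204 550:204 552:205 554:204 556:202 558:196 560:186 562:181 564:187 566:195 568:198 570:197 572:193 574:177 576:158 578:141 580:125 582:120 584:118 586:117
```

View pics/s5c.png

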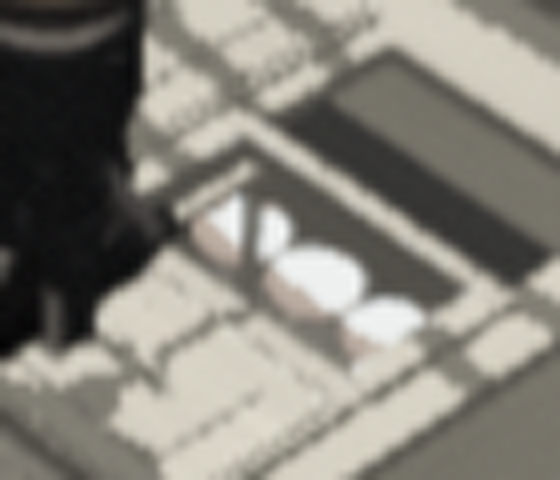

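No gap is left: the two flanges meet at crop (200,290)–(350,385). I lift out and carry the hook back.

```bash
python3 -m pendant '[10,-8,0,0,0, 10,-16,0,0,0, 10,-25,0,0,0, 10,-35,0,0,0, 10,-40,0,0,0, 10,-36,10,1,0, 10,-10,35,3,0, 10,0,45,3.5,0, 10,0,45,3.5,0, 10,0,45,3.5,0, 10,0,45,3.5,0, 10,0,45,3.5,0, 10,0,42,3.5,0, 10,0,25,2,0.04, 10,0,5,0,0.05, 10,0,0,0,0.025, 10,0,0,0,0]'
python3 - <<'E'
from h import *
togo([.4346,-.3439,.30],-.149)
p,d=grab('wrist','w6.png'); W=cloud('wrist',d); np.save('w6.npy',W)
M=togo([.4346,-.3439,.30],-.149)
for lo in np.arange(.47,.56,.015):
    s=W[100:180,255:305].reshape(-1,3) if 0 else W[0:200,250:310].reshape(-1,3); o=r.get_obs()['tcp_pos']
    s=s[(s[:,0]>lo)&(s[:,0]<lo+.015)&(s[:,2]>o[2]+.012)&(s[:,2]<o[2]+.03)]
    if len(s): print(round(lo,3),len(s),s.mean(0).round(4),np.percentile(s[:,2],95)-o[2])
E
```

```text
clock: 20.55
tcp_pos: [0.4348, -0.3425, 0.3202]
orientation: [-2.145, 0.157, 2.144]
contact_force: [-0.3, -0.3, -2.3]
grip_width: 0.0203
t 20.55 tcp [ 0.4348 -0.3425  0.3202] shift [20.2  1.4  0. ] turn 0.0021384399380375285 F [-0.3 -0.3 -2.3] w 20.3
t 20.6 tcp [ 0.4348 -0.3426  0.3202] shift [20.2  1.3 -0. ] turn 0.002555360153555064 F [ 0.8  0.5 -1.9] w 20.6
0.47 1131 [ 0.4764 -0.348   0.3423] 0.02533098734075251
0.485 942 [ 0.4926 -0.3503  0.3416] 0.02291555000743495
0.5 1018 [ 0.5077 -0.3526  0.3417] 0.022932128380687478
0.515 1089 [ 0.5226 -0.355   0.3416] 0.023022513121128907
0.53 483 [ 0.5333 -0.3564  0.3415] 0.023005083497663115
```

```bash
python3 -m pendant '[10,30,1.5,0,0.002, 10,45,0,0,0, 10,45,0,0,0, 10,40,0,0,0, 10,28,0,0,0, 10,18,0,0,0, 10,10,0,0,0, 10,6,0,0,0, 10,4,0,0,0, 10,3,0,0,0, 10,3,0,0,0, 10,2,0,0,0, 10,0,0,0,0]'
python3 - <<'E'
from h import *
togo([.4348,-.3443,.0855],-.149)
E
```

```text
clock: 22.22
tcp_pos: [0.4341, -0.3451, 0.0859]
orientation: [-2.143, 0.161, 2.143]
contact_force: [0.0, 0.3, -2.2]
grip_width: 0.0207
t 22.23 tcp [ 0.4341 -0.3451  0.0859] shift [ 0.4 -0.9 -0.5] turn -0.0012568105633450344 F [ 0.   0.3 -2.2] w 20.7
```

```bash
python3 -m pendant '[10,0.3,-0.7,-0.5,0, 10,0.3,0,0,0, 10,0,0,0,0, 10,0,0,0,0]'; python3 -m pendant '[10,0.3,0,0,0, 10,0,0,0,0]'
```

```text
clock: 22.72
tcp_pos: [0.4349, -0.3444, 0.0856]
orientation: [-2.144, 0.161, 2.143]
contact_force: [-0.5, 0.4, 2.1]
grip_width: 0.0206
clock: 22.98
tcp_pos: [0.4349, -0.3445, 0.0856]
orientation: [-2.144, 0.161, 2.143]
contact_force: [-1.0, 2.0, 6.5]
grip_width: 0.0207
```

Seated (the force has turned from −2 to +6.5 N). I release, rise and look.

```bash
python3 -m pendant '[10,-0.4,0,0,0, 25,0,0,0,0, 30,0,0,0,0, 40,0,0,0,0, 60,0,0,0,0, 80,0,0,0,0, 80,0,0,0,0, 80,-15,0,0,0, 80,-35,0,0,0, 80,-45,0,0,0, 80,-45,0,0,0, 80,-40,0,0,0, 80,0,0,0,0, 80,0,0,0,0]' 30
python3 - <<'E'
from h import *
togo([.4365,-.3431,.2604],-.15)
p,d=grab('wrist','w7.png'); W=cloud('wrist',d); c=p.max(2)
b=np.zeros(c.shape,bool); b[140:290,255:310]=1
P=W[b&(c<70)&(W[...,2]>.1)&(W[...,2]<.13)]; print(len(P),np.median(P[:,2]),cv2.minAreaRect((P[:,:2]*1000).astype(np.float32)))
b[:]=0;b[30:150,262:305]=1; Q=W[b&(W[...,2]>.1)&(W[...,2]<.13)]; print(len(Q),Q.max(0),Q.mean(0),np.percentile(Q[:,2],90))
p,d=grab('top','t7.png'); grab('side','s7.png')
print([(np.round(x['location'],3).tolist(),round(x['score'],2)) for x in nets.look_for('bottle_a','top')])
s=cv2.imread('pics/s7.png'); a=cv2.resize(cv2.imread('pics/w7.png'),(400,300)); b=cv2.resize(s[110:260,200:400],(400,300),interpolation=cv2.INTER_CUBIC)
e=cv2.resize(cv2.imread('pics/t7.png'),(400,300)); cv2.imwrite('pics/f7.png',np.vstack([np.hstack([a,b]),np.hstack([e,cv2.resize(s,(400,300))])]))
E
```

```text
clock: 24.72
tcp_pos: [0.4344, -0.3442, 0.2656]
orientation: [-2.143, 0.161, 2.143]
contact_force: [0.2, 0.6, -0.9]
grip_width: 0.0802
t 24.73 tcp [ 0.4344 -0.3442  0.2656] shift [ 5.2 -1.4 -1.9] turn -0.00017650492998377842 F [ 0.2  0.6 -0.9] w 80.2
2692 0.11593487376552139 ((407.0465087890625, -344.46112060546875), (42.84919738769531, 112.7530746459961), 74.32843017578125)
1347 [ 0.55622295 -0.34080341  0.11773952] [ 0.51142223 -0.35568894  0.10711866] 0.11268407141343245
[([0.414, 0.447, 0.15], 0.96), ([0.592, -0.419, 0.117], 0.74), ([0.683, -0.292, 0.146], 0.7), ([0.576, 0.459, 0.148], 0.69)]
```

View pics/f7.png

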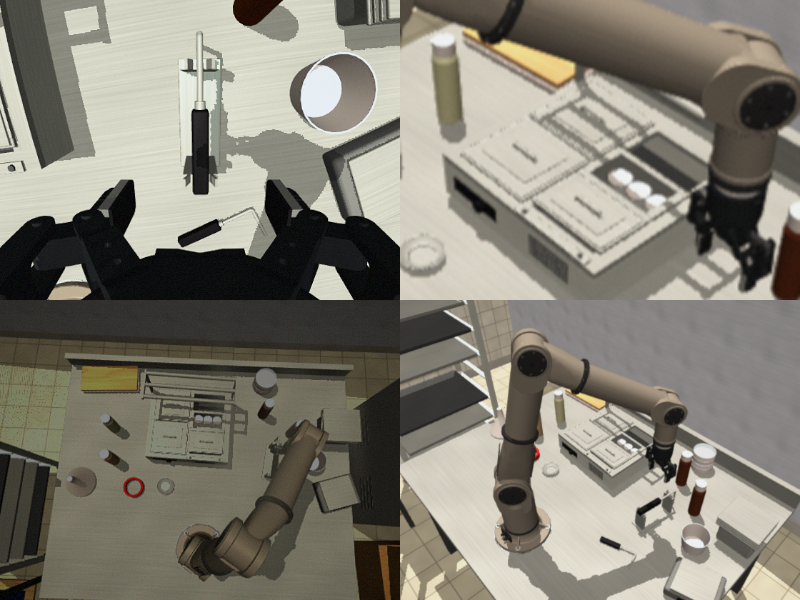

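```bash
python3 -c "
from bench import r
print(r.hand_in(), r.get_obs()['clock'])"
```

```text
the job is handed in; nothing more can be done
the job is handed in; nothing more can be done
```

I drew the open pan forward with the larger hook until it rests against the covered pan. The hook is back on its rest, and I handed the job in at about 25 s.

**Draw:** The drag was a steady 2.5–3.3 N over about 70 mm. In the last few millimetres I crept at 0.4 mm per row. On contact the pull rose to 7.8 N with no further movement, so I stopped and backed the leg off.

**Pans:** The side picture and its brightness profile show no gap between the two flanges.

**Hook:** The rod's mean position and far end match the start to under 0.5 mm. The handle's top read 0.8 mm lower than at the start. My check of the handle's outline was spoilt by shadow, so its position rests on the rod fit and the picture.

**Bottles:** Three were found within 3 mm of where they started. The fourth was partly hidden by the arm and read about 12 mm off, but it looks unmoved in the side picture.

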